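Clamp a robot servo in the quick-release vise

ROBOT

A 7-joint arm with a two-finger parallel gripper is mounted at the origin on the work surface. World frame = base frame: x ahead of the robot, y to its left, z up, the work surface at z = 0. Lengths are in m, angles in rad, forces in N, time in s.
With the tool pointing down it reaches from about 0.425 to 0.875 m from the base axis. Payload 9.9 kg.
Tool frame: the origin (TCP) lies where the fingers leave the gripper's body, on its centre line; the fingertips stand 73 mm ahead of it and the grasp point (between the pads) lies 54 mm ahead of it; x points along the fingers, y is the direction in which the jaws open and shut, and the axes are right-handed (so a half turn about x gives the same grasp; the last joint's range is limited). The gripper opens to 85 mm and grips with 20 to 120 N. Pads are 22 mm wide; open, the fingers measure 114 mm over their backs; the gripper's body (76 mm by 85 mm) begins 54 mm behind the grasp point. The pads swing forward as they close: fully open they stand 13 mm farther back than shut.
Start: joints at [1.055, 0.576, 0.025, 1.437, -0.015, 1.129, -0.057], TCP at [0.282, -0.613, 0.304] pointing down, gripper open.
Joint ranges: [-2.76, 2.76], [-0.34, 2.15], [-1.52, 1.57], [0.19, 2.46], [-1.09, 4.23], [0.17, 1.99], [-2.82, 2.82]. Speed limits (rad/s): [2.22, 2.22, 3.01, 3.01, 3.14, 3.14, 3.14].

INTERFACE

Orientations are given as a rotation vector (axis times angle).
In Python, from plant import bot gives the robot as it stands.
- The arm moves only by the tool send_rows, never from a script. Its argument "moves" is a list of rows, each a list of 7 numbers: the shift along the world's x, y, z as a fraction of full scale, then the turn, a rotation vector about the world's x, y, z as a fraction of full scale, then the opening, from 0 (shut) to 1 (fully open). In form: [[dx, dy, dz, wx, wy, wz, fingers], ...]. A call has 1 to 5 rows; each row is the pose to reach, as a shift and turn from the pose commanded when the call began, turning the shorter way round; what a row does not reach only later rows make up. Full scale, the value 1, is 0.5 m for a shift and pi rad for a turn. A row lasts 1/12 s, in which the tool goes at most 41.7 mm and 7.16 degrees, less where a joint would pass 70% of its speed; a pose out of reach is approached as far as the arm can. A call with a number of a shift or a turn outside -1 to 1 is refused whole. A call with a gripper value outside its range is refused whole. The fingers move at their own pace and stop on an object; "newtons" is the grip in N (left out, the last holds). Time passes only in rows, so rows that repeat a pose let the fingers close. It gives the time, the measured TCP pose, the force and the opening at its end, in the units of the state.
- bot.get_state(): the state, without advancing time (a new reading comes with each control period).
- bot.grab_frame(name): name is "scene" or "top" or "wrist"; returns a dict with "image" (400x640x3 uint8, red, green, blue), "depth" (400x640 float32, m along the optical axis (not along the pixel's ray), 0 where there is no reading), "fx", "fy", "cx", "cy" (pixels), "k1" (the pictures are not rectified: a ray, as slopes to the right and down, at radius r is drawn at 1 + k1 r^2 times it, then the intrinsics apply), "position" and "attitude" of the camera in the world. Camera axes: x right, y up, looking along -z (the intrinsics and any distortion apply to the point x, -y, -z); pixel columns grow to the right and rows downward; lengths in m; the calibration is good to about 2 mm. A picture is of the moment at which its call begins.
- bot.close_job(): hands the job in, once; it reports no verdict.
Trained networks look in a picture, given as the dict that the camera call returned (one of the last four; its "shot" number tells which), for a name from the list of things; names that differ only in an ending like _2 or _b are one class to them, and where a whole thing is asked for, a point or a joint stands for the part that bears it (a point fixed in the world has none). Each returns a list of dicts, best first, with "p" (0 to 1); they miss things now and then, are a little off and sometimes report something else, mostly with a low value. They report only what shows in the picture. A call takes as long as a camera call. They do not tell look-alikes from the thing itself.
- bot.cut_out(target, picture): "mask" (400x640 bool, what is visible of it) and "box" ([centre column, centre row, width, height] in pixels, round what is visible of it).
The state is a dict: "clock": time; "q": joint angles; "joint_vel": joint speeds; "tau": joint torques, N m; "position": TCP position; "tcp_rot": TCP orientation; "ft_force": force on the tool from outside, world axes, zero at the start; "ft_torque": the same for the moment, N m; "gripper_width": finger opening in m.
Only numpy, scipy, OpenCV 4.12 (cv2) and the standard library are available. Lean on these libraries where they do the work, as an engineer would, in place of code of your own. Each camera call takes 0.05 s, during which the arm holds its last target. There are 200 camera calls.

TASK

Clamp the servo that stands loose in the little vise, ready for repair. Press the quick-release lever down and, keeping it down, slide the saddle forward until the servo is snug between both jaw pads, pushing only lightly (well under 18 N); let the lever up, then turn the crank clockwise (seen from the crank's end) until the servo is squeezed square and firm on the bed, at about 40 N, and never with so much as 70 N, which cracks the case. Let go, and leave the other things on the table where they lie.

Things in the scene. Friction and masses are not known exactly. Their poses are not given: they have to be found in the camera images.
- vise: small grey bench vise fixed to the table, foot 250 x 100 mm. Origin on the table under its bed; x along the slide from the crank end to the fixed jaw, z up. Flat bed 60 mm wide, top 50 mm above the table. Fixed jaw at the +x end, 80 mm wide, 105 mm high; the face of its rubber pad is 60 mm from the origin
- lever_tray (a point): middle of the floor (upper face) of the quick-release lever's steel tray, beside the saddle on the vise's +y side. Tray 34 mm across the slide, 44 mm inside along it, between upright lips 12 mm high at its +x and -x edges: closed fingers press it down from above and push the saddle along by a lip. The saddle's side, 59 mm off towards -y, rises 49 mm above the floor
- lever (a joint): quick-release lever, rad: under 0.1 it is up and its half-nut locks the saddle; 0.2 fully pressed; from 0.11 on the saddle is free (drag 2 N, 68 mm travel). Pressing takes 8 to 11 N and moves the tray 11 mm down, 6 mm outward. Let up, it springs back and the half-nut drops into a toothed rack: the saddle may slip back up to 5 mm. Hinge along the slide, 57 mm inward of and 32 mm below the tray
- screw_axis (a point): point on the screw's axis (along the vise's x, 108 mm above the table) level with the middle of the crank's grip; moves with the saddle. The screw pushes the moving jaw out ahead of the saddle, 32 mm per turn; the crank itself does not advance. The screw stays where it is left
- crank_grip (a point): middle of the crank's black free-spinning grip, 15 mm thick, 50 mm long along the vise's x, 34 mm off the screw's axis, starting on the upper half of its circle. Pinch it from above, fingers closing along the vise's y, and lead it round without turning the gripper. Looking along the vise's +x, clockwise (top towards -y) tightens. It resists with about 9.5 N free, 13.5 N at 40 N of squeeze
- pad: rubber pad of the moving jaw, 70 mm wide, 36 mm high; origin in the middle of its gripping face (75 mm above the table), which looks to the vise's +x. Sprung: it yields 1 mm per 12 N, up to 9 mm, so once the servo is snug each radian of crank adds about 45 N. It starts 30 to 55 mm short of the snug place
- servo_mid (a point): centre of the servo's case, half-way up: black and grey plastic box 24 mm along x, 46 mm along y, 36 mm high, about 75 g, with thin ears and an aluminium disc on top. It stands loose on the bed between the pads, some mm short of the fixed jaw's pad and a little askew; the moving pad pushes it back and squares it
- servo: the same servo, origin at the centre of its underside, z up, x its 24 mm thickness
- spare_servo: a second servo of the same make lying on the table beside the vise; origin at the centre of its underside; leave alone
- driver: screwdriver, 160 mm long, on the table; leave alone
- bracket: aluminium U bracket, 35 x 100 x 34 mm, on the table beyond the vise; leave alone
- battery: black battery pack 35 x 100 x 22 mm with a red plug, on the table; leave alone
Mind the look-alikes: they are no part of the job. What is shaped like the servo but pink or white is not meant.

How it is judged:
By the outcome, as a careful person would: the job done as asked, in the order asked, and still so for the second after the job is handed in, with the robot touching nothing.
It also fails if it takes over 64 s, if anything falls off the work surface, if the arm or the gripper's body presses on something with over 40 N, if the wrist force passes 120 N, or if a joint passes its speed limit or range.

## Working session

There is one attempt and no reset: what is moved stays moved. The work goes in short steps, Python scripts to look and compute and a tool call to move; the robot and the scene stay as the last step left them, time stands still between calls to the robot, and variables do not carry over. Pictures are saved under pics/ and viewed, about 8 in all and at most 12, crops included, and the job is handed in when it is done.

Besides the shell and the picture viewer there is one more tool, called as a command line: name --pt "numbers of a row" for each row, then --argument value for the rest. send_rows: Moves the arm, as the interface text tells. Shift numbers are shares of 0.5 m and turn numbers shares of pi rad, none past 1 either way. Its arguments: {"type":"object","properties":{"moves":{"type":"array","items":{"type":"array","items":{"type":"number","minimum":-1,"maximum":1}}},"newtons":{"type":"number"}},"required":["moves"]}

```bash
ls; mkdir -p pics; cat > h.py <<'E'
import numpy as np, cv2
from scipy.spatial.transform import Rotation as R
from plant import bot
def rot(a):
    a=np.asarray(a,float)
    return a if a.shape==(3,3) else (R.from_rotvec(a).as_matrix() if a.size==3 else R.from_quat(a).as_matrix())
def cloud(f):
    d=f["depth"]; h,w=d.shape
    u,v=np.meshgrid(np.arange(w),np.arange(h))
    K=np.array([[f["fx"],0,f["cx"]],[0,f["fy"],f["cy"]],[0,0,1.]])
    p=cv2.undistortPoints(np.stack([u.ravel(),v.ravel()],1).astype(np.float64)[:,None],K,np.array([f["k1"],0,0,0,0]))[:,0].reshape(h,w,2)
    c=np.stack([p[...,0]*d,-p[...,1]*d,-d],-1)
    P=c@rot(f["attitude"]).T+np.asarray(f["position"]); P[d==0]=np.nan
    return P
def proj(f,X):
    c=(np.atleast_2d(X)-np.asarray(f["position"]))@rot(f["attitude"]); x=c[:,0]/-c[:,2]; y=-c[:,1]/-c[:,2]
    s=1+f["k1"]*(x*x+y*y)
    return np.stack([f["fx"]*x*s+f["cx"],f["fy"]*y*s+f["cy"]],1)
def save(f,n,box=None,k=1):
    im=f["image"][...,::-1]
    if box: c0,r0,c1,r1=box; im=im[r0:r1,c0:c1]
    cv2.imwrite("pics/"+n,cv2.resize(im,None,fx=k,fy=k,interpolation=cv2.INTER_CUBIC))
E
cat > a.py <<'E'
from h import *
print(bot.get_state())
for n in("scene","top"):
    f=bot.grab_frame(n); save(f,n+"0.png"); P=cloud(f)
    print(n,{k:f[k] for k in f if k not in("image","depth")})
    np.savez(n+"0.npz",P=P,im=f["image"])
    for t in("vise","lever_tray","lever","screw_axis","crank_grip","pad","servo","spare_servo","driver","bracket","battery"):
        for r in bot.cut_out(t,f)[:3]:
            q=P[r["mask"]]; q=q[~np.isnan(q[:,0])]
            print(t,round(r["p"],2),np.round(r["box"]),np.round(np.median(q,0),3) if len(q) else None, np.round(q.min(0),3) if len(q) else None,np.round(q.max(0),3) if len(q) else None)
E
python3 a.py
```

```text
pics
{'clock': 0.0, 'q': array([ 1.0552077 ,  0.57654118,  0.0248479 ,  1.43791805, -0.01498834,
        1.12899437, -0.05650237]), 'joint_vel': array([ 1.36107383e-03, -8.14114836e-04,  5.15165493e-04,  2.07015615e-04,
        3.08146741e-05,  1.08164571e-03,  1.05198516e-04]), 'tau': array([-8.86802013e-06, -7.65778828e+01,  2.25023076e+00, -2.85979879e+01,
        1.52042520e-02,  1.23927748e-02,  3.72682860e-05]), 'position': array([ 0.28235033, -0.61274009,  0.303033  ]), 'tcp_rot': array([ 1.9828402 ,  0.43663518, -1.9837676 ]), 'ft_force': array([-0.44016955,  0.39428908,  0.85956098]), 'ft_torque': array([-0.00827211, -0.0003558 , -0.00080373]), 'gripper_width': 0.08548103092788077}
scene {'fx': 422.1439535827054, 'fy': 422.1439535827054, 'cx': 321.5526455393904, 'cy': 201.00015485568218, 'k1': -0.11049174417658622, 'position': array([ 1.43293444, -0.06946295,  0.65147294]), 'attitude': array([0.78880513, 0.6830886 , 1.26282737]), 'shot': 1}
vise 0.83 [245. 218.  64. 115.] [ 0.667 -0.128  0.079] [ 0.295 -0.207 -0.003] [ 0.741 -0.034  0.132]
vise 0.75 [246. 191.  60.  55.] [ 0
[... 2396 characters left out ...]
[406. 188.  28.  18.] [ 0.644 -0.122  0.086] [ 0.629 -0.153  0.049] [ 0.661 -0.096  0.099]
servo 0.7 [305. 201.  19.  26.] [0.623 0.089 0.036] [ 0.594  0.069 -0.004] [0.654 0.109 0.048]
servo 0.25 [411. 266.  12.  24.] [ 0.48  -0.131  0.127] [ 0.444 -0.166 -0.003] [ 0.504 -0.12   0.133]
spare_servo 0.85 [466. 174.  23.  23.] [ 0.681 -0.276  0.035] [ 0.653 -0.311 -0.002] [ 0.713 -0.258  0.048]
driver 0.83 [498. 182.  21.  71.] [ 0.633 -0.354  0.022] [ 0.585 -0.378 -0.003] [ 0.741 -0.332  0.03 ]
bracket 0.57 [393. 134.  43.  35.] [ 0.782 -0.114  0.005] [ 0.739 -0.159 -0.002] [ 0.817 -0.059  0.037]
battery 0.82 [181. 282.  52.  23.] [0.442 0.372 0.022] [ 0.412  0.319 -0.005] [0.464 0.439 0.029]
```

```bash
python3 - <<'E'
import cv2,numpy as np
a=np.load("top0.npz"); im=a["im"][...,::-1]
cv2.imwrite("pics/c1.png",cv2.resize(im[110:310,320:540],None,fx=3,fy=3,interpolation=cv2.INTER_CUBIC)[:600,:660])
P=a["P"]
# fixed-jaw and saddle side heights
for zlo,zhi in((.10,.112),(.112,.125),(.125,.14),(.07,.1)):
    m=(P[...,2]>zlo)&(P[...,2]<zhi)&(P[...,0]>.4)&(P[...,0]<.76)&(P[...,1]>-.22)&(P[...,1]<0)
    n,l,s,c=cv2.connectedComponentsWithStats(m.astype(np.uint8))
    for i in range(1,n):
        if s[i,4]>12:
            q=P[l==i]; print(zlo,s[i],np.round(np.median(q,0),3),np.round(q.min(0),3),np.round(q.max(0),3),np.round(cv2.minAreaRect((q[:,:2]*1000).astype(np.float32)),1) if 0 else cv2.minAreaRect((q[:,:2]*1000).astype(np.float32)))
E
```

```text
0.1 [382 156  39  20 455] [ 0.691 -0.117  0.105] [ 0.67  -0.158  0.1  ] [ 0.712 -0.077  0.111] ((691.250244140625, -117.23573303222656), (26.162139892578125, 80.0303955078125), 12.575047492980957)
0.1 [398 224   7  18  43] [ 0.547 -0.114  0.109] [ 0.531 -0.12   0.1  ] [ 0.566 -0.108  0.112] ((548.2178955078125, -113.9762191772461), (35.6496696472168, 6.384525775909424), 9.10916519165039)
0.112 [396 205  37  17 300] [ 0.589 -0.14   0.122] [ 0.572 -0.177  0.113] [ 0.605 -0.102  0.125] ((586.3734741210938, -140.3695526123047), (27.42517852783203, 74.06739807128906), 12.630433082580566)
0.112 [400 224   6  17  24] [ 0.553 -0.115  0.116] [ 0.533 -0.12   0.112] [ 0.566 -0.111  0.125] ((548.93212890625, -114.2676773071289), (33.715614318847656, 5.244731903076172), 10.698299407958984)
0.112 [405 237  23  23 181] [ 0.518 -0.149  0.12 ] [ 0.494 -0.167  0.112] [ 0.539 -0.119  0.125] ((518.3643798828125, -139.73751831054688), (28.098026275634766, 55.381980895996094), 25.331960678100586)
0.125 [417 210   5   6  13] [ 0.589 -0.149  0.126] [ 0.584 -0.153  0.125] [ 0.595 -0.145  0.128] ((589.4210205
[... 783 characters left out ...]
 ((644.5665283203125, -124.73963928222656), (24.18748664855957, 62.38692855834961), 11.475638389587402)
0.07 [393 202  34  23 163] [ 0.601 -0.124  0.093] [ 0.567 -0.171  0.07 ] [ 0.613 -0.101  0.1  ] ((590.0570068359375, -138.52886962890625), (35.510440826416016, 72.93401336669922), 12.410833358764648)
0.07 [420 216   5   4  16] [ 0.582 -0.165  0.073] [ 0.577 -0.171  0.071] [ 0.584 -0.162  0.086] ((580.6624145507812, -166.28062438964844), (8.858505249023438, 6.950299263000488), 89.21824645996094)
0.07 [362 225  40  28 542] [ 0.539 -0.062  0.084] [ 0.507 -0.116  0.077] [ 0.565 -0.033  0.1  ] ((539.7801513671875, -75.65141296386719), (51.963043212890625, 76.10908508300781), 12.426182746887207)
```

View pics/c1.png

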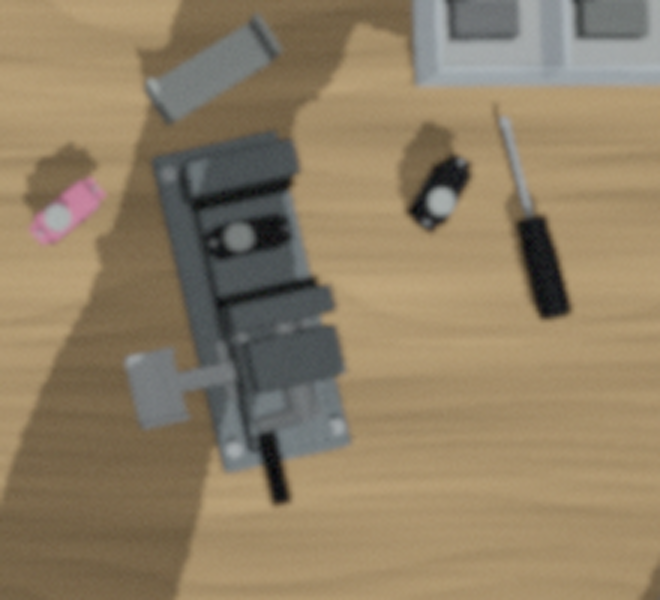

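View pics/scene0.png

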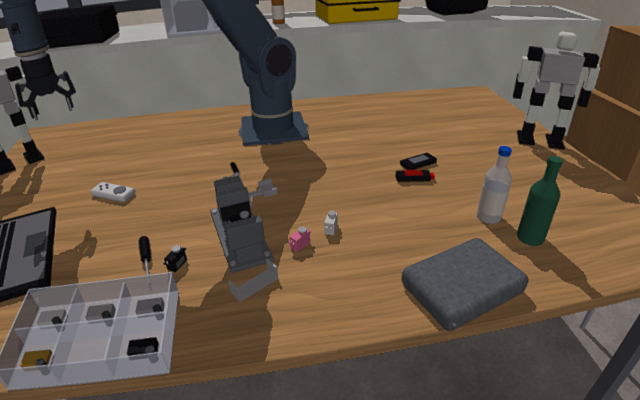

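Top view (crop px /3 + (320,110)): the vise lies with its fixed jaw at about (400,165), the moving jaw at (412,211), the tray at (372,239) and the crank grip at (411,266).

Servo candidates in the top image:
- black servo in the vise at (406,188), which is the one wanted
- pink at (342,180)
- white at (305,201)
- black spare at (466,174)
- more in the compartment tray

I choose the one standing on the bed.

```bash
cat > b.py <<'E'
from h import *
a=np.load("top0.npz"); P=a["P"]
s=bot.get_state(); T=rot(s["tcp_rot"]); print("tool axes\n",T.round(3))
yaw=np.deg2rad(12.4); ex=np.array([np.cos(yaw),np.sin(yaw)]); ey=np.array([-ex[1],ex[0]])
V=np.stack([P[...,:2]@ex,P[...,:2]@ey,P[...,2]],-1)
print("jaw c",np.array([.691,-.117])@ex,np.array([.691,-.117])@ey)
def st(n,m):
    q=V[m]; print(n,len(q),np.percentile(q,[2,50,98],axis=0).round(4).tolist())
z=V[...,2]; x=V[...,0]; y=V[...,1]
yc=np.array([.691,-.117])@ey
reg=(abs(y-yc)<.06)
st("fixed jaw top",reg&(z>.1)&(z<.112)&(x>.63))
st("foot",(z>.005)&(z<.04)&(abs(y-yc)<.07)&(x>.4)&(x<.72))
st("moving jaw top",reg&(z>.114)&(z<.124)&(x>.535)&(x<.58))
st("pad top",reg&(z>.088)&(z<.1)&(x>.55)&(x<.575))
st("saddle top",reg&(z>.127)&(x>.49)&(x<.54))
st("tray",(z>.075)&(z<.1)&(y>yc+.055)&(x>.45)&(x<.58))
st("tray floor",(z>.075)&(z<.088)&(y>yc+.055)&(x>.45)&(x<.58))
st("lips",(z>.09)&(z<.1)&(y>yc+.06)&(x>.45)&(x<.58))
st("grip",(z>.117)&(x<.478)&(x>.38)&reg)
st("servo",(z>.075)&(x<.64)&(x>.575)&reg)
E
python3 b.py
```

```text
tool axes
 [[-0.     0.419 -0.908]
 [ 0.    -0.908 -0.419]
 [-1.    -0.     0.   ]]
jaw c 0.6497565110503636 -0.2626527676375383
fixed jaw top 455 [[0.6375, -0.301, 0.1009], [0.6498, -0.2625, 0.1052], [0.6624, -0.2243, 0.1091]]
foot 1528 [[0.4342, -0.3118, 0.0055], [0.5726, -0.229, 0.0125], [0.7127, -0.2129, 0.0336]]
moving jaw top 229 [[0.5366, -0.2984, 0.117], [0.5457, -0.2624, 0.1223], [0.556, -0.2264, 0.1239]]
pad top 120 [[0.5567, -0.2965, 0.0889], [0.5604, -0.2625, 0.0935], [0.5642, -0.228, 0.0968]]
saddle top 536 [[0.4937, -0.2927, 0.1279], [0.5109, -0.2624, 0.1314], [0.528, -0.232, 0.1351]]
tray 459 [[0.486, -0.2049, 0.08], [0.5107, -0.1715, 0.0842], [0.5359, -0.1521, 0.098]]
tray floor 385 [[0.4896, -0.2053, 0.0799], [0.5109, -0.1724, 0.0838], [0.5319, -0.1522, 0.0872]]
lips 62 [[0.4852, -0.1851, 0.0918], [0.4888, -0.1696, 0.0958], [0.5367, -0.1531, 0.0992]]
grip 288 [[0.418, -0.2685, 0.1179], [0.4563, -0.2333, 0.1257], [0.477, -0.2243, 0.131]]
servo 504 [[0.5915, -0.296, 0.0772], [0.6105, -0.2594, 0.0897], [0.6397, -0.2279, 0.1059]]
```

send_rows --pt "0.165 0.364 0 0 0 -0.069 0" --pt "0.165 0.364 0 0 0 -0.069 0" --pt "0.165 0.364 0 0 0 -0.069 0" --pt "0.165 0.364 0 0 0 -0.069 0" --pt "0.165 0.364 0 0 0 -0.069 0" --newtons 60

```text
clock: 1.62
position: [0.3663, -0.428, 0.304]
tcp_rot: [2.108, 0.23, -2.106]
ft_force: [1.0, 0.0, -0.5]
gripper_width: 0.0255
```

send_rows --pt "0.165 0.364 0 0 0 0 0" --pt "0.165 0.364 0 0 0 0 0" --pt "0.165 0.364 0 0 0 0 0" --pt "0.165 0.364 0 0 0 0 0" --pt "0.165 0.364 0 0 0 0 0"

```text
clock: 2.03
position: [0.4486, -0.2459, 0.3042]
tcp_rot: [2.108, 0.23, -2.106]
ft_force: [0.8, -0.3, 0.4]
gripper_width: -0.0003
```

send_rows --pt "0.17 0.375 -0.05 0 0 0 0" --pt "0.17 0.375 -0.05 0 0 0 0" --pt "0.17 0.375 -0.05 0 0 0 0" --pt "0.17 0.375 -0.05 0 0 0 0" --pt "0.17 0.375 -0.05 0 0 0 0"

```text
clock: 2.45
position: [0.5331, -0.0595, 0.279]
tcp_rot: [2.109, 0.227, -2.107]
ft_force: [0.3, -0.2, 0.4]
gripper_width: -0.0003
```

```bash
cat > w.py <<'E'
from h import *
import sys
f=bot.grab_frame("wrist"); save(f,sys.argv[1]); np.savez("w.npz",P=cloud(f),im=f["image"])
P=cloud(f); s=bot.get_state(); print(s["position"].round(4),rot(s["tcp_rot"])[:,1].round(3),s["ft_force"].round(1))
yaw=np.deg2rad(12.4); ex=np.array([np.cos(yaw),np.sin(yaw)]); ey=np.array([-ex[1],ex[0]])
print("tcp uv",s["position"][:2]@ex,s["position"][:2]@ey)
x=P[...,:2]@ex; y=P[...,:2]@ey; z=P[...,2]; yc=-.2626
def st(n,m):
    q=np.stack([x,y,z],-1)[m]; print(n,len(q),np.percentile(q,[2,50,98],axis=0).round(4).tolist() if len(q) else "")
st("tray floor",(z>.075)&(z<.088)&(y>yc+.065)&(y<yc+.13)&(x>.45)&(x<.58))
st("lips",(z>.09)&(z<.1)&(y>yc+.07)&(y<yc+.13)&(x>.45)&(x<.58))
st("saddle top",(abs(y-yc)<.05)&(z>.127)&(z<.14)&(x>.49)&(x<.54))
st("fixed jaw",(abs(y-yc)<.06)&(z>.1)&(z<.112)&(x>.63)&(x<.7))
E
python3 w.py w1.png
```

```text
[ 0.5361 -0.0501  0.278 ] [ 0.223 -0.975 -0.005] [ 3.9  8.5 -0.1]
tcp uv 0.512825603066795 -0.16408921601191617
tray floor 1658 [[0.4901, -0.1951, 0.0816], [0.512, -0.1691, 0.0834], [0.5379, -0.1508, 0.0858]]
lips 384 [[0.4867, -0.1838, 0.0903], [0.4905, -0.1674, 0.0952], [0.5383, -0.1507, 0.0967]]
saddle top 3089 [[0.496, -0.2904, 0.128], [0.5139, -0.26, 0.1309], [0.5297, -0.2299, 0.1323]]
fixed jaw 3976 [[0.6385, -0.2984, 0.1015], [0.6508, -0.2605, 0.1048], [0.6632, -0.2225, 0.1065]]
```

View pics/w1.png

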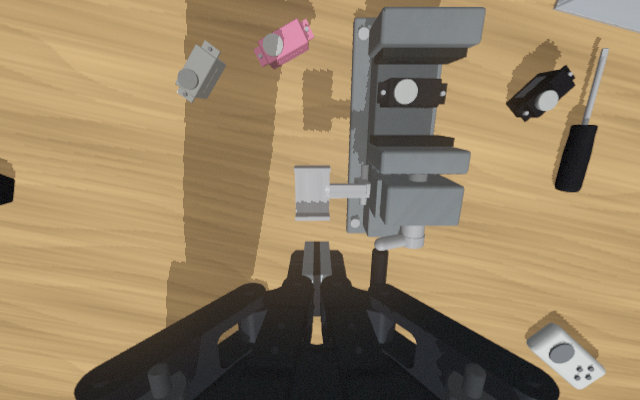

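send_rows --pt "0.015 0.017 -0.06 0 0 0 0" --pt "0.015 0.017 -0.12 0 0 0 0" --pt "0.015 0.017 -0.17 0 0 0 0" --pt "0.015 0.017 -0.21 0 0 0 0" --pt "0.015 0.017 -0.22 0 0 0 0"

```text
clock: 2.92
position: [0.5386, -0.0531, 0.1661]
tcp_rot: [2.103, 0.229, -2.113]
ft_force: [-0.7, 0.0, 0.3]
gripper_width: -0.0002
```

send_rows --pt "0 0 0 0 0 0 0" --pt "0 0 0 0 0 0 0" --pt "0 0 0 0 0 0 0"

```text
clock: 3.17
position: [0.5408, -0.0533, 0.1703]
tcp_rot: [2.11, 0.227, -2.106]
ft_force: [0.8, -0.1, 0.2]
gripper_width: 0.0
```

send_rows --pt "0 0 -0.014 0 0 0 0" --pt "0 0 -0.026 0 0 0 0" --pt "0 0.003 -0.032 0 0 0 0" --pt "-0.001 0.007 -0.04 0 0 0 0" --pt "-0.001 0.008 -0.044 0 0 0 0"

```text
clock: 3.58
position: [0.54, -0.0489, 0.1472]
tcp_rot: [2.109, 0.227, -2.106]
ft_force: [-1.2, 0.9, 11.4]
gripper_width: -0.0
```

send_rows --pt "0 0 0 0 0 0 0" --pt "0 0 -0.002 0 0 0 0" --pt "0 0 -0.002 0 0 0 0"

```text
clock: 3.83
position: [0.54, -0.0486, 0.1465]
tcp_rot: [2.109, 0.228, -2.106]
ft_force: [-1.7, 1.1, 10.6]
gripper_width: 0.0001
```

send_rows --pt "0.01 0.002 -0.001 0 0 0 0" --pt "0.022 0.005 -0.001 0 0 0 0" --pt "0.035 0.0077 -0.001 0 0 0 0" --pt "0.048 0.0105 -0.001 0 0 0 0" --pt "0.059 0.013 -0.001 0 0 0 0"

```text
clock: 4.25
position: [0.5696, -0.042, 0.1461]
tcp_rot: [2.109, 0.228, -2.107]
ft_force: [-2.8, 0.9, 10.9]
gripper_width: -0.0004
```

```bash
cat > c.py <<'E'
from h import *
import sys
s=bot.get_state(); print(s["position"].round(4),s["ft_force"].round(1))
f=bot.grab_frame("wrist"); save(f,sys.argv[1]); P=cloud(f)
yaw=np.deg2rad(12.4); ex=np.array([np.cos(yaw),np.sin(yaw)]); ey=np.array([-ex[1],ex[0]])
print("tcp uv",s["position"][:2]@ex,s["position"][:2]@ey)
x=P[...,:2]@ex; y=P[...,:2]@ey; z=P[...,2]; yc=-.261
# profile along u at bed centre bands: max z per 2mm bin
for lo,hi in((-.036,-.028),(-.015,.015),(.026,.034)):
    m=(y-yc>lo)&(y-yc<hi)&(x>.5)&(x<.68)&(z>.03)
    b=np.floor(x[m]*500).astype(int)
    print(lo,{int(k*2):int(np.median(z[m][b==k])*1000) for k in np.unique(b)})
E
python3 c.py w2.png
```

```text
[ 0.5696 -0.042   0.1461] [-2.8  0.9 10.9]
tcp uv 0.5472578556620566 -0.16335311040992578
-0.036 {524: 129, 526: 130, 528: 130, 530: 130, 532: 130, 534: 130, 558: 112, 560: 116, 586: 103, 588: 98, 590: 92, 592: 92, 594: 92, 596: 83, 598: 78, 600: 78, 602: 77, 604: 78, 608: 77, 610: 77, 612: 78, 614: 77, 616: 77, 620: 49, 622: 49, 624: 49, 626: 49, 628: 49, 630: 78, 632: 92, 634: 92, 636: 92, 638: 92}
-0.015 {524: 129, 526: 130, 528: 130, 530: 130, 532: 130, 534: 130, 536: 130, 538: 130, 540: 130, 542: 130, 544: 130, 546: 130, 548: 130, 550: 130, 552: 130, 554: 130, 556: 130, 558: 130, 560: 122, 562: 114, 564: 115, 568: 121, 570: 122, 572: 122, 574: 122, 576: 122, 578: 122, 580: 122, 582: 122, 584: 122, 586: 121, 588: 106, 590: 92, 592: 92, 594: 92, 596: 86, 598: 86, 600: 86, 602: 87, 604: 91, 606: 92, 608: 91, 610: 87, 612: 91, 614: 86, 616: 86, 618: 85, 620: 50, 622: 49, 624: 49, 626: 49, 628: 49, 630: 69, 632: 92, 634: 92, 636: 92, 638: 102, 640: 104, 642: 104, 644: 104, 646: 104, 648: 104, 650: 104, 652: 104, 654: 104, 656: 104, 658: 104, 660: 104, 662: 104}
0.026 {500: 45, 502: 43, 504: 48, 506: 47, 508: 48, 510: 49, 512: 49, 514: 49, 516: 49, 518: 50, 524: 61, 526: 66, 528: 64, 530: 65, 532: 70, 534: 110, 536: 111, 538: 113, 540: 119, 542: 121, 544: 121, 546: 121, 548: 120, 550: 122, 552: 121, 554: 120, 556: 122, 558: 115, 560: 104, 562: 42, 564: 33, 566: 33, 568: 121, 570: 122, 572: 122, 574: 122, 576: 122, 578: 122, 580: 122, 582: 122, 584: 122, 586: 120, 588: 106, 590: 92, 592: 92, 594: 91, 596: 74, 598: 49, 600: 76, 602: 77, 604: 62, 606: 76, 608: 77, 610: 76, 612: 76, 614: 76, 616: 49, 618: 45, 620: 45, 622: 44, 624: 45, 626: 47, 628: 43, 630: 67, 632: 92, 634: 92, 636: 92, 638: 101, 640: 104, 642: 104, 644: 105, 646: 105, 648: 104, 650: 104, 652: 104, 654: 104, 656: 105, 658: 104, 660: 104, 662: 104, 668: 39, 670: 43}
```

View pics/w2.png

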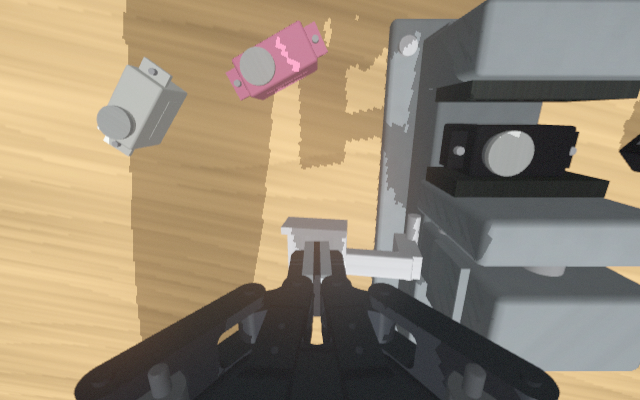

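send_rows --pt "0.004 0.001 0 0 0 0 0" --pt "0.008 0.0018 0 0 0 0 0" --pt "0.012 0.0026 0 0 0 0 0" --pt "0.0156 0.0034 0 0 0 0 0" --pt "0.0156 0.0034 0 0 0 0 0"

```text
clock: 4.72
position: [0.5775, -0.0403, 0.1462]
tcp_rot: [2.109, 0.228, -2.106]
ft_force: [-1.2, 1.4, 10.2]
gripper_width: 0.0003
```

send_rows --pt "0.001 0.0002 0 0 0 0 0" --pt "0.002 0.0004 0 0 0 0 0" --pt "0.002 0.0004 0 0 0 0 0"

```text
clock: 4.97
position: [0.5781, -0.0402, 0.1462]
tcp_rot: [2.109, 0.228, -2.107]
ft_force: [-3.0, 1.8, 11.8]
gripper_width: -0.0001
```

send_rows --pt "0.001 0.0002 0 0 0 0 0" --pt "0.002 0.0004 0 0 0 0 0" --pt "0.002 0.0004 0 0 0 0 0"

```text
clock: 5.22
position: [0.5791, -0.04, 0.1462]
tcp_rot: [2.109, 0.228, -2.107]
ft_force: [-2.2, 1.8, 11.4]
gripper_width: -0.0
```

send_rows --pt "0.001 0.0002 0 0 0 0 0" --pt "0.002 0.0004 0 0 0 0 0" --pt "0.002 0.0004 0 0 0 0 0"

```text
clock: 5.47
position: [0.5801, -0.0397, 0.1462]
tcp_rot: [2.109, 0.228, -2.106]
ft_force: [-3.0, 2.0, 11.5]
gripper_width: -0.0003
```

send_rows --pt "0.001 0.0002 0 0 0 0 0" --pt "0.001 0.0002 0 0 0 0 0" --pt "0.001 0.0002 0 0 0 0 0"

```text
clock: 5.72
position: [0.5806, -0.0397, 0.1462]
tcp_rot: [2.109, 0.228, -2.107]
ft_force: [-2.2, 1.7, 11.7]
gripper_width: 0.0003
```

send_rows --pt "0.001 0.0002 0 0 0 0 0" --pt "0.001 0.0002 0 0 0 0 0" --pt "0.001 0.0002 0 0 0 0 0"

```text
clock: 5.97
position: [0.5808, -0.0396, 0.1461]
tcp_rot: [2.109, 0.228, -2.107]
ft_force: [-3.4, 2.7, 12.1]
gripper_width: -0.0001
```

```bash
python3 c.py w3.png
```

```text
[ 0.5808 -0.0396  0.1461] [-3.4  2.7 12.1]
tcp uv 0.5587460160178844 -0.16336762445129524
-0.036 {536: 129, 538: 130, 540: 130, 542: 130, 544: 130, 546: 129, 548: 130, 570: 116, 572: 114, 598: 102, 600: 92, 602: 92, 604: 92, 606: 86, 610: 77, 612: 77, 614: 78, 616: 77, 620: 78, 622: 78, 624: 77, 626: 77, 630: 92, 632: 92, 634: 93, 636: 92, 638: 92}
-0.015 {536: 129, 538: 130, 540: 130, 542: 130, 544: 130, 546: 130, 548: 130, 550: 130, 552: 130, 554: 130, 556: 130, 558: 130, 560: 130, 562: 130, 564: 130, 566: 130, 568: 130, 570: 128, 572: 121, 574: 114, 576: 115, 580: 122, 582: 122, 584: 122, 586: 122, 588: 122, 590: 122, 592: 122, 594: 122, 596: 122, 598: 112, 600: 93, 602: 92, 604: 92, 606: 91, 608: 85, 610: 86, 612: 86, 614: 87, 616: 92, 618: 92, 620: 92, 622: 87, 624: 87, 626: 86, 628: 86, 630: 85, 632: 92, 634: 92, 636: 92, 638: 103, 640: 104, 642: 104, 644: 104, 646: 104, 648: 104, 650: 104, 652: 104, 654: 105, 656: 104, 658: 104, 660: 104, 662: 104, 664: 102}
0.026 {504: 32, 506: 34, 508: 37, 510: 42, 512: 45, 514: 46, 516: 48, 518: 48, 520: 49, 522: 49, 524: 49, 526: 49, 528: 50, 530: 49, 536: 63, 538: 67, 540: 65, 542: 66, 544: 109, 546: 110, 548: 111, 550: 114, 552: 121, 554: 121, 556: 122, 558: 121, 560: 122, 562: 120, 564: 122, 566: 122, 568: 120, 570: 110, 572: 102, 574: 42, 576: 33, 578: 32, 580: 122, 582: 122, 584: 122, 586: 122, 588: 122, 590: 122, 592: 122, 594: 122, 596: 122, 598: 112, 600: 92, 602: 92, 604: 92, 606: 77, 608: 46, 610: 50, 612: 76, 614: 76, 616: 50, 618: 77, 620: 77, 622: 76, 624: 77, 626: 77, 628: 48, 630: 47, 632: 92, 634: 92, 636: 92, 638: 102, 640: 104, 642: 104, 644: 105, 646: 104, 648: 105, 650: 104, 652: 105, 654: 105, 656: 105, 658: 105, 660: 104, 662: 104, 664: 102, 666: 39, 668: 44, 670: 46}
```

send_rows --pt "0.001 0.0002 0 0 0 0 0" --pt "0.001 0.0002 0 0 0 0 0" --pt "0.001 0.0002 0 0 0 0 0"

```text
clock: 6.27
position: [0.581, -0.0395, 0.146]
tcp_rot: [2.108, 0.228, -2.108]
ft_force: [-4.0, 2.0, 12.0]
gripper_width: 0.0002
```

send_rows --pt "0.001 0.0002 0 0 0 0 0" --pt "0.001 0.0002 0 0 0 0 0" --pt "0.001 0.0002 0 0 0 0 0"

```text
clock: 6.52
position: [0.5812, -0.0394, 0.1459]
tcp_rot: [2.107, 0.228, -2.109]
ft_force: [-5.1, 1.2, 11.8]
gripper_width: -0.0
```

send_rows --pt "0.001 0.0002 0 0 0 0 0" --pt "0.001 0.0002 0 0 0 0 0" --pt "0.001 0.0002 0 0 0 0 0"

```text
clock: 6.77
position: [0.5813, -0.0394, 0.1458]
tcp_rot: [2.106, 0.228, -2.11]
ft_force: [-6.3, 1.9, 11.9]
gripper_width: -0.0003
```

send_rows --pt "0.001 0.0002 0 0 0 0 0" --pt "0.001 0.0002 0 0 0 0 0" --pt "0.001 0.0002 0 0 0 0 0"

```text
clock: 7.02
position: [0.5815, -0.0393, 0.1457]
tcp_rot: [2.105, 0.228, -2.111]
ft_force: [-6.8, 1.4, 12.1]
gripper_width: -0.0
```

send_rows --pt "0.001 0.0002 0 0 0 0 0" --pt "0.001 0.0002 0 0 0 0 0" --pt "0.001 0.0002 0 0 0 0 0"

```text
clock: 7.27
position: [0.5817, -0.0392, 0.1456]
tcp_rot: [2.105, 0.228, -2.111]
ft_force: [-7.2, 2.2, 11.7]
gripper_width: -0.0002
```

send_rows --pt "0.001 0.0002 0 0 0 0 0" --pt "0.001 0.0002 0 0 0 0 0" --pt "0.001 0.0002 0 0 0 0 0"

```text
clock: 7.52
position: [0.5818, -0.0391, 0.1454]
tcp_rot: [2.104, 0.228, -2.112]
ft_force: [-8.4, 1.4, 12.0]
gripper_width: -0.0
```

send_rows --pt "0.001 0.0002 0 0 0 0 0" --pt "0.001 0.0002 0 0 0 0 0" --pt "0.001 0.0002 0 0 0 0 0"

```text
clock: 7.77
position: [0.582, -0.0391, 0.1453]
tcp_rot: [2.103, 0.228, -2.113]
ft_force: [-9.2, 1.7, 11.8]
gripper_width: -0.0004
```

send_rows --pt "0.001 0.0002 0 0 0 0 0" --pt "0.001 0.0002 0 0 0 0 0" --pt "0.001 0.0002 0 0 0 0 0"

```text
clock: 8.02
position: [0.5824, -0.039, 0.1453]
tcp_rot: [2.103, 0.228, -2.113]
ft_force: [-9.5, 1.5, 11.7]
gripper_width: 0.0002
```

send_rows --pt "0 -0.002 0.008 0 0 0 0" --pt "0 -0.004 0.016 0 0 0 0" --pt "0 -0.007 0.024 0 0 0 0" --pt "-0.004 -0.007 0.04 0 0 0 0" --pt "-0.008 -0.007 0.08 0 0 0 0"

```text
clock: 8.43
position: [0.5797, -0.0426, 0.184]
tcp_rot: [2.104, 0.228, -2.112]
ft_force: [0.4, -0.5, 0.6]
gripper_width: 0.0
```

send_rows --pt "-0.04 -0.06 0.08 0 0 0 0.5" --pt "-0.1 -0.12 0.12 0 0 0 0.5" --pt "-0.16 -0.14 0.16 0 0 0 0.5" --pt "-0.2 -0.14 0.18 0 0 0 0.5" --pt "-0.2 -0.14 0.18 0 0 0 0.5"

```text
clock: 8.85
position: [0.4766, -0.1152, 0.2786]
tcp_rot: [2.111, 0.221, -2.109]
ft_force: [-0.4, -0.9, -0.7]
gripper_width: 0.0424
```

```bash
python3 c.py w4.png; cat > d.py <<'E'
from h import *
f=bot.grab_frame("top"); P=cloud(f)
yaw=np.deg2rad(12.4); ex=np.array([np.cos(yaw),np.sin(yaw)]); ey=np.array([-ex[1],ex[0]])
V=np.stack([P[...,:2]@ex,P[...,:2]@ey,P[...,2]],-1)
for g in (bot.cut_out("crank_grip",f)[:2]):
    q=V[g["mask"]]; print("top",g["p"],np.round(g["box"]),np.nanpercentile(q,[5,50,95],axis=0).round(4).tolist())
f=bot.grab_frame("wrist"); P=cloud(f); V=np.stack([P[...,:2]@ex,P[...,:2]@ey,P[...,2]],-1)
for g in (bot.cut_out("crank_grip",f)[:2]):
    q=V[g["mask"]]; print("wrist",g["p"],np.round(g["box"]),np.nanpercentile(q,[5,50,95],axis=0).round(4).tolist())
E
python3 d.py
```

```text
[ 0.4766 -0.1152  0.2786] [-0.4 -0.9 -0.7]
tcp uv 0.4407719998770078 -0.21486103640715465
-0.036 {500: 49, 502: 49, 504: 49, 506: 49, 508: 49, 510: 49, 512: 49, 514: 49, 516: 49, 518: 48, 520: 50, 522: 49, 524: 49, 526: 49, 528: 49, 530: 49, 532: 49, 534: 49, 536: 126, 538: 130, 540: 130, 542: 130, 544: 130, 546: 130, 548: 130, 550: 130, 552: 130, 554: 130, 556: 130, 558: 130, 560: 130, 562: 130, 564: 130, 566: 130, 568: 130, 570: 130, 578: 110, 580: 120, 582: 122, 584: 122, 586: 123, 588: 122, 590: 123, 592: 122, 594: 122}
-0.015 {500: 50, 502: 50, 504: 50, 506: 50, 508: 111, 510: 117, 512: 119, 514: 119, 516: 118, 518: 118, 520: 117, 522: 116, 524: 114, 526: 116, 528: 116, 530: 116, 532: 116, 534: 116, 536: 126, 538: 130, 540: 130, 542: 130, 544: 131, 546: 131, 548: 131, 550: 131, 552: 130, 554: 130, 556: 130, 558: 131, 560: 130, 562: 131, 564: 131, 566: 130, 568: 130, 570: 130, 572: 128, 574: 115, 576: 115, 578: 114, 580: 121, 582: 123, 584: 122, 586: 123, 588: 123, 590: 122, 592: 122, 594: 122}
0.026 {500: 127, 502: 127, 504: 128, 506: 127, 508: 126, 510: 124, 512: 125, 514: 126, 516: 126, 518: 124, 520: 122, 522: 49, 524: 49, 526: 49, 528: 49, 530: 49, 532: 49, 534: 49, 536: 108, 538: 129, 540: 129, 542: 129, 544: 129, 546: 129, 548: 130, 550: 129, 552: 129, 554: 130, 556: 130, 558: 130, 560: 129, 562: 130, 564: 129, 566: 130, 568: 129, 570: 129, 572: 128, 578: 102, 580: 116, 582: 122, 584: 123, 586: 123, 588: 123, 590: 123, 592: 122, 594: 122}
top 0.5 [406. 248.   8.  22.] [[0.4626, -0.2375, 0.1223], [0.4827, -0.2304, 0.1275], [0.5032, -0.2247, 0.1308]]
wrist 0.82 [339. 163.  14.  66.] [[0.4634, -0.2358, 0.1225], [0.4869, -0.229, 0.127], [0.5072, -0.223, 0.1288]]
```

View pics/w4.png

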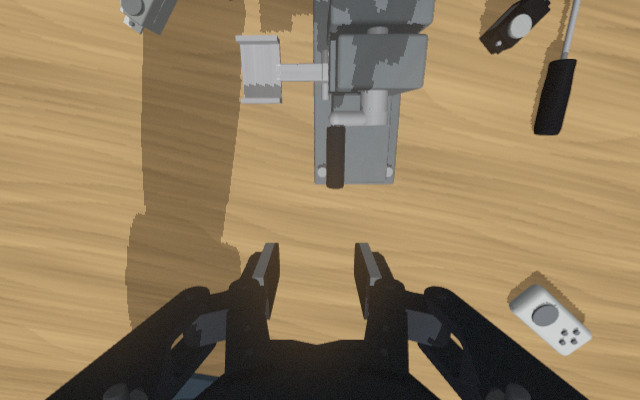

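send_rows --pt "0.083 -0.016 -0.02 0 0 0 0.5" --pt "0.083 -0.016 -0.07 0 0 0 0.5" --pt "0.083 -0.016 -0.11 0 0 0 0.5" --pt "0.083 -0.016 -0.13 0 0 0 0.5" --pt "0.083 -0.016 -0.13 0 0 0 0.5"

```text
clock: 9.52
position: [0.5215, -0.1199, 0.2075]
tcp_rot: [2.103, 0.23, -2.114]
ft_force: [-0.9, 0.7, 0.8]
gripper_width: 0.0427
```

send_rows --pt "0 0 0 0 0 0 0.5" --pt "0 0 0 0 0 0 0.5" --pt "0 0 0 0 0 0 0.5"

```text
clock: 9.77
position: [0.5228, -0.1208, 0.2115]
tcp_rot: [2.11, 0.227, -2.106]
ft_force: [-1.0, -0.6, -0.2]
gripper_width: 0.043
```

```bash
python3 d.py; python3 -c "
from h import *
s=bot.get_state();p=s['position'];y=np.deg2rad(12.4);print(p,p[0]*np.cos(y)+p[1]*np.sin(y),-p[0]*np.sin(y)+p[1]*np.cos(y),rot(s['tcp_rot']).round(3))"
```

```text
top 0.21 [394. 209.  70.  53.] [[0.5284, -0.2923, 0.0505], [0.5616, -0.242, 0.1163], [0.6012, -0.1594, 0.133]]
wrist 0.95 [318. 243.  23.  80.] [[0.4617, -0.2366, 0.1204], [0.4868, -0.2296, 0.1268], [0.5089, -0.2229, 0.1285]]
[ 0.52250669 -0.12078615  0.21111493] 0.4843807498686109 -0.2301691317601237 [[ 0.001  0.213 -0.977]
 [-0.    -0.977 -0.213]
 [-1.     0.    -0.001]]
```

send_rows --pt "0 0 -0.03 0 0 0 0.5" --pt "0 0 -0.06 0 0 0 0.5" --pt "0 0 -0.075 0 0 0 0.5" --pt "0 0 -0.075 0 0 0 0.5" --pt "0 0 -0.075 0 0 0 0.5"

```text
clock: 10.38
position: [0.5222, -0.1207, 0.173]
tcp_rot: [2.107, 0.228, -2.109]
ft_force: [0.6, -0.0, -0.7]
gripper_width: 0.0425
```

send_rows --pt "0 0 0 0 0 0 0" --pt "0 0 0 0 0 0 0" --pt "0 0 0 0 0 0 0" --pt "0 0 0 0 0 0 0" --pt "0 0 0 0 0 0 0" --newtons 60

```text
clock: 10.8
position: [0.5216, -0.1214, 0.1736]
tcp_rot: [2.107, 0.226, -2.109]
ft_force: [-4.4, -0.6, 7.4]
gripper_width: 0.0131
```

```bash
cat > t.py <<'E'
import numpy as np
p0=.358
for d in np.arange(0,2.55,.1):
    dv=.034*(np.cos(p0+d)-np.cos(p0)); dz=.034*(np.sin(p0+d)-np.sin(p0))
    print(round(d,1),np.round([-.2147*dv/.5,.9767*dv/.5,dz/.5],4).tolist())
E
python3 t.py
```

```text
0.0 [-0.0, 0.0, 0.0]
0.1 [0.0006, -0.0026, 0.0062]
0.2 [0.0013, -0.0059, 0.0122]
0.3 [0.0021, -0.0097, 0.0178]
0.4 [0.0031, -0.014, 0.0229]
0.5 [0.0041, -0.0188, 0.0276]
0.6 [0.0053, -0.024, 0.0318]
0.7 [0.0065, -0.0296, 0.0354]
0.8 [0.0078, -0.0356, 0.0385]
0.9 [0.0092, -0.0418, 0.0409]
1.0 [0.0106, -0.0482, 0.0426]
1.1 [0.012, -0.0547, 0.0437]
1.2 [0.0135, -0.0614, 0.0442]
1.3 [0.0149, -0.068, 0.0439]
1.4 [0.0164, -0.0746, 0.043]
1.5 [0.0178, -0.081, 0.0414]
1.6 [0.0192, -0.0873, 0.0391]
1.7 [0.0205, -0.0933, 0.0363]
1.8 [0.0218, -0.099, 0.0328]
1.9 [0.0229, -0.1043, 0.0287]
2.0 [0.024, -0.1093, 0.0242]
2.1 [0.025, -0.1137, 0.0191]
2.2 [0.0259, -0.1176, 0.0136]
2.3 [0.0266, -0.121, 0.0078]
2.4 [0.0272, -0.1238, 0.0016]
2.5 [0.0277, -0.126, -0.0048]
```

send_rows --pt "0.0006 -0.0026 0.0062 0 0 0 0" --pt "0.0013 -0.0059 0.0122 0 0 0 0" --pt "0.0013 -0.0059 0.0122 0 0 0 0"

```text
clock: 11.05
position: [0.5221, -0.1238, 0.1788]
tcp_rot: [2.106, 0.228, -2.11]
ft_force: [-3.8, -0.7, -5.4]
gripper_width: 0.013
```

send_rows --pt "0.0008 -0.0038 0.0056 0 0 0 0" --pt "0.0018 -0.0081 0.0107 0 0 0 0" --pt "0.0018 -0.0081 0.0107 0 0 0 0"

```text
clock: 11.3
position: [0.5229, -0.1277, 0.1842]
tcp_rot: [2.106, 0.229, -2.111]
ft_force: [-6.0, 0.6, -8.2]
gripper_width: 0.0133
```

send_rows --pt "0.001 -0.0048 0.0047 0 0 0 0" --pt "0.001 -0.0048 0.0047 0 0 0 0" --pt "0.001 -0.0048 0.0047 0 0 0 0"

```text
clock: 11.55
position: [0.523, -0.1299, 0.1863]
tcp_rot: [2.105, 0.229, -2.112]
ft_force: [-6.4, 2.6, -6.9]
gripper_width: 0.0129
```

```bash
cat > k.py <<'E'
from h import *
s=bot.get_state(); yaw=np.deg2rad(12.4); ex=np.array([np.cos(yaw),np.sin(yaw)]); ey=np.array([-ex[1],ex[0]])
p=s["position"]; F=s["ft_force"]; v=p[:2]@ey+.2624; z=p[2]-.1617; ph=np.arctan2(z,v)
fv=F[:2]@ey; print("delta",round(ph-.358,3),"r",round(np.hypot(v,z),4),"u",p[:2]@ex,"Ft",-(-np.sin(ph)*fv+np.cos(ph)*F[2]),"Fr",np.cos(ph)*fv+np.sin(ph)*F[2],"Fu",F[:2]@ex)
for cam in("wrist","top"):
    f=bot.grab_frame(cam); save(f,"k_%s_%d.png"%(cam,s["clock"]*10)); P=cloud(f)
    x=P[...,:2]@ex; y=P[...,:2]@ey; zz=P[...,2]; yc=-.261
    for lo,hi in((-.03,-.015),(-.012,.012),(.015,.03)):
        m=(y-yc>lo)&(y-yc<hi)&(x>.57)&(x<.645)&(zz>.03)
        if m.sum()<20: continue
        b=np.floor(x[m]*500).astype(int)
        print(cam,lo,{int(k*2):int(np.median(zz[m][b==k])*1000) for k in np.unique(b)})
E
python3 k.py
```

```text
delta 0.457 r 0.0339 u 0.4829481866766747 Ft 7.587367023088526 Fr -2.3895571822062855 Fu -5.7282045742942564
wrist -0.03 {570: 128, 574: 74, 576: 73, 578: 75, 580: 114, 582: 122, 584: 122, 586: 122, 588: 122, 590: 122, 592: 122, 594: 123, 596: 122, 598: 121, 600: 119, 608: 87, 610: 85, 612: 79, 614: 79, 616: 81, 618: 79, 620: 77}
wrist -0.012 {570: 116, 572: 114, 574: 114, 576: 114, 578: 113, 580: 119, 582: 122, 584: 123, 586: 123, 588: 122, 590: 123, 592: 123, 594: 122, 596: 122, 598: 121, 600: 119, 608: 91, 610: 86, 612: 86, 614: 86, 616: 85}
wrist 0.015 {570: 128, 574: 74, 576: 73, 578: 74, 580: 111, 582: 122, 584: 123, 586: 123, 588: 123, 590: 122, 592: 122, 594: 122, 596: 123, 598: 121, 600: 119, 608: 87, 610: 86, 612: 86, 614: 86, 616: 82, 618: 78, 620: 78}
top -0.03 {570: 73, 572: 74, 574: 75, 576: 74, 578: 115, 580: 122, 582: 123, 584: 123, 586: 122, 588: 124, 590: 122, 592: 123, 594: 123, 596: 122, 598: 121, 600: 92, 602: 92, 604: 94, 606: 87, 608: 86, 610: 77, 612: 81, 614: 83, 616: 85, 618: 81, 620: 84, 622: 83, 624: 82, 626: 86, 628: 86, 630: 92, 632: 94, 634: 92, 636: 97, 638: 104, 640: 105, 642: 104, 644: 103}
top -0.012 {570: 111, 572: 81, 574: 106, 576: 112, 578: 116, 580: 124, 582: 124, 584: 124, 586: 123, 588: 122, 590: 123, 592: 124, 594: 123, 596: 123, 598: 121, 600: 93, 602: 92, 604: 93, 606: 85, 608: 88, 610: 86, 612: 89, 614: 90, 616: 89, 618: 90, 620: 90, 622: 88, 624: 88, 626: 86, 628: 85, 630: 92, 632: 93, 634: 93, 636: 95, 638: 105, 640: 106, 642: 104, 644: 105}
top 0.015 {570: 70, 572: 73, 574: 73, 576: 72, 578: 107, 580: 123, 582: 123, 584: 123, 586: 122, 588: 124, 590: 123, 592: 123, 594: 122, 596: 123, 598: 120, 600: 93, 602: 94, 604: 93, 606: 87, 608: 79, 610: 83, 612: 81, 614: 88, 616: 81, 618: 83, 620: 84, 622: 83, 624: 83, 626: 83, 628: 83, 630: 89, 632: 93, 634: 92, 636: 103, 638: 105, 640: 105, 642: 104, 644: 105}
```

```bash
cat > e.py <<'E'
from h import *
yaw=np.deg2rad(12.4); ex=np.array([np.cos(yaw),np.sin(yaw)]); ey=np.array([-ex[1],ex[0]])
def edges(P,lo,hi):
    x=P[...,:2]@ex; y=P[...,:2]@ey; z=P[...,2]; w=abs(y+.262)<.028
    def edge(m,f):
        r=[]
        for c in np.where(m.any(0))[0]:
            r.append(f(x[m[:,c],c]))
        return np.mean(r)
    jaw=w&(z>.117)&(z<.127)&(x>lo)&(x<hi)
    je=edge(jaw,np.max); jb=edge(jaw,np.min)
    padm=w&(z>.0895)&(z<.1)&(x>je-.004)&(x<je+.011)
    sad=w&(z>.1275)&(z<.138)&(x>lo-.1)&(x<jb+.0)
    fj=w&(z>.1)&(z<.109)&(x>.63)
    return dict(jawfront=je,jawback=jb,padfront=edge(padm,np.max),npad=int(padm.sum()),saddlefront=edge(sad,np.max),fixfront=edge(fj,np.min))
def show(n,d): print(n,{k:round(float(v)*1000,2) if k!="npad" else v for k,v in d.items()},"prot",round((d["padfront"]-d["jawfront"])*1e3,2))
def kin():
    s=bot.get_state(); p=s["position"]; F=s["ft_force"]; v=p[:2]@ey+.2624; z=p[2]-.1617; ph=np.arctan2(z,v); fv=F[:2]@ey
    print("t",s["clock"],"delta",round(ph-.358,3),"r",round(np.hypot(v,z),4),"Ft",round(np.sin(ph)*fv*1-np.cos(ph)*F[2],2),"Fr",round(np.cos(ph)*fv+np.sin(ph)*F[2],2),"Fu",round(F[:2]@ex,2))
if __name__=="__main__":
    kin()
    show("base",edges(np.load("top0.npz")["P"],.53,.58))
    fs=[cloud(bot.grab_frame("top")) for i in range(4)]
    for P in fs: show("now",edges(P,.57,.615))
E
python3 e.py
```

```text
t 11.65 delta 0.457 r 0.0339 Ft 8.47 Fr -4.14 Fu -5.56
base {'jawfront': 554.74, 'jawback': 537.69, 'padfront': 563.18, 'npad': 88, 'saddlefront': 525.79, 'fixfront': 638.96} prot 8.43
now {'jawfront': 597.2, 'jawback': 579.95, 'padfront': 605.11, 'npad': 73, 'saddlefront': 567.05, 'fixfront': 639.17} prot 7.91
now {'jawfront': 596.79, 'jawback': 579.79, 'padfront': 605.1, 'npad': 70, 'saddlefront': 567.03, 'fixfront': 639.22} prot 8.31
now {'jawfront': 596.66, 'jawback': 579.67, 'padfront': 604.66, 'npad': 68, 'saddlefront': 567.17, 'fixfront': 638.93} prot 8.01
now {'jawfront': 596.54, 'jawback': 579.78, 'padfront': 605.01, 'npad': 70, 'saddlefront': 566.89, 'fixfront': 639.25} prot 8.47
```

send_rows --pt "0.0012 -0.0052 0.0042 0 0 0 0" --pt "0.0024 -0.0108 0.0078 0 0 0 0" --pt "0.0024 -0.0108 0.0078 0 0 0 0"

```text
clock: 12.1
position: [0.524, -0.1348, 0.1901]
tcp_rot: [2.104, 0.23, -2.113]
ft_force: [-6.8, 3.3, -7.7]
gripper_width: 0.0131
```

```bash
python3 e.py
```

```text
t 12.1 delta 0.641 r 0.0338 Ft 8.11 Fr -3.98 Fu -5.9
base {'jawfront': 554.74, 'jawback': 537.69, 'padfront': 563.18, 'npad': 88, 'saddlefront': 525.79, 'fixfront': 638.96} prot 8.43
now {'jawfront': 597.25, 'jawback': 580.0, 'padfront': 605.19, 'npad': 64, 'saddlefront': 566.17, 'fixfront': 639.43} prot 7.93
now {'jawfront': 597.87, 'jawback': 580.6, 'padfront': 605.58, 'npad': 64, 'saddlefront': 566.07, 'fixfront': 639.05} prot 7.71
now {'jawfront': 597.78, 'jawback': 580.88, 'padfront': 605.35, 'npad': 64, 'saddlefront': 565.97, 'fixfront': 639.34} prot 7.57
now {'jawfront': 597.8, 'jawback': 580.59, 'padfront': 605.52, 'npad': 63, 'saddlefront': 566.17, 'fixfront': 638.95} prot 7.72
```

send_rows --pt "0.0013 -0.006 0.0031 0 0 0 0" --pt "0.0027 -0.0122 0.0055 0 0 0 0" --pt "0.0027 -0.0122 0.0055 0 0 0 0"

```text
clock: 12.55
position: [0.5249, -0.14, 0.1928]
tcp_rot: [2.104, 0.232, -2.114]
ft_force: [-9.6, 7.5, -5.5]
gripper_width: 0.0132
```

```bash
python3 e.py; python3 c.py w5.png | tail -2
```

```text
t 12.55 delta 0.818 r 0.0337 Ft 10.74 Fr -1.44 Fu -7.73
base {'jawfront': 554.74, 'jawback': 537.69, 'padfront': 563.18, 'npad': 88, 'saddlefront': 525.79, 'fixfront': 638.96} prot 8.43
now {'jawfront': 598.52, 'jawback': 579.59, 'padfront': 606.01, 'npad': 61, 'saddlefront': 564.81, 'fixfront': 639.18} prot 7.48
now {'jawfront': 598.44, 'jawback': 581.26, 'padfront': 605.58, 'npad': 59, 'saddlefront': 565.13, 'fixfront': 638.96} prot 7.14
now {'jawfront': 598.16, 'jawback': 580.76, 'padfront': 605.4, 'npad': 57, 'saddlefront': 564.88, 'fixfront': 639.04} prot 7.23
now {'jawfront': 598.45, 'jawback': 580.53, 'padfront': 605.6, 'npad': 57, 'saddlefront': 565.75, 'fixfront': 639.1} prot 7.15
-0.015 {500: 207, 502: 215, 504: 145, 506: 142, 508: 118, 510: 123, 512: 130, 514: 130, 516: 125, 518: 124, 520: 117, 522: 117, 524: 117, 526: 117, 528: 117, 530: 118, 532: 127, 534: 130, 536: 130, 538: 131, 540: 130, 542: 130, 544: 130, 546: 131, 548: 130, 550: 131, 552: 130, 554: 130, 556: 131, 558: 131, 560: 131, 562: 130, 564: 131, 566: 130, 568: 129, 570: 115, 572: 114, 574: 114, 576: 114, 578: 113, 580: 112, 582: 122, 584: 122, 586: 122, 588: 122, 590: 123, 592: 123, 594: 123, 596: 122, 598: 122, 600: 121, 608: 93, 610: 91, 612: 86, 614: 86, 616: 86, 618: 85}
0.026 {500: 206, 502: 216, 504: 50, 506: 49, 508: 50, 510: 49, 512: 49, 514: 49, 516: 50, 518: 50, 534: 130, 536: 130, 538: 130, 540: 130, 542: 130, 544: 130, 546: 130, 548: 130, 550: 130, 552: 130, 554: 130, 556: 130, 558: 130, 560: 130, 562: 130, 564: 130, 566: 130, 568: 129, 570: 109, 572: 74, 574: 72, 576: 73, 578: 73, 580: 100, 582: 122, 584: 123, 586: 123, 588: 122, 590: 122, 592: 123, 594: 122, 596: 123, 598: 122, 600: 121, 612: 78, 614: 78, 616: 78, 618: 79, 620: 79, 622: 77}
```

send_rows --pt "-0.003 -0.0007 0 0 0 0 0" --pt "-0.006 -0.0013 0 0 0 0 0" --pt "-0.006 -0.0013 0 0 0 0 0"

```text
clock: 13.05
position: [0.5243, -0.1402, 0.1929]
tcp_rot: [2.108, 0.232, -2.107]
ft_force: [0.5, 8.6, -14.5]
gripper_width: 0.0129
```

```bash
python3 e.py
```

```text
t 13.05 delta 0.821 r 0.0338 Ft 13.23 Fr -10.24 Fu 2.31
base {'jawfront': 554.74, 'jawback': 537.69, 'padfront': 563.18, 'npad': 88, 'saddlefront': 525.79, 'fixfront': 638.96} prot 8.43
now {'jawfront': 598.28, 'jawback': 580.98, 'padfront': 605.69, 'npad': 61, 'saddlefront': 564.61, 'fixfront': 639.03} prot 7.41
now {'jawfront': 598.22, 'jawback': 580.11, 'padfront': 605.52, 'npad': 61, 'saddlefront': 564.54, 'fixfront': 639.25} prot 7.3
now {'jawfront': 598.18, 'jawback': 580.9, 'padfront': 605.42, 'npad': 60, 'saddlefront': 564.88, 'fixfront': 639.4} prot 7.24
now {'jawfront': 598.16, 'jawback': 579.83, 'padfront': 605.36, 'npad': 58, 'saddlefront': 564.8, 'fixfront': 639.35} prot 7.2
```

send_rows --pt "0.0014 -0.0064 0.0015 0 0 0 0" --pt "0.0028 -0.0129 0.0025 0 0 0 0" --pt "0.0028 -0.0129 0.0025 0 0 0 0"

```text
clock: 13.5
position: [0.5255, -0.1461, 0.1945]
tcp_rot: [2.108, 0.234, -2.109]
ft_force: [-2.3, 10.2, -7.6]
gripper_width: 0.0133
```

```bash
python3 e.py
```

```text
t 13.5 delta 1.007 r 0.0335 Ft 11.77 Fr -5.35 Fu -0.06
base {'jawfront': 554.74, 'jawback': 537.69, 'padfront': 563.18, 'npad': 88, 'saddlefront': 525.79, 'fixfront': 638.96} prot 8.43
now {'jawfront': 599.23, 'jawback': 581.27, 'padfront': 606.64, 'npad': 56, 'saddlefront': 564.68, 'fixfront': 639.3} prot 7.41
now {'jawfront': 599.09, 'jawback': 581.84, 'padfront': 605.99, 'npad': 49, 'saddlefront': 565.01, 'fixfront': 639.21} prot 6.91
now {'jawfront': 599.25, 'jawback': 581.11, 'padfront': 606.1, 'npad': 54, 'saddlefront': 564.67, 'fixfront': 638.97} prot 6.85
now {'jawfront': 599.0, 'jawback': 580.83, 'padfront': 605.98, 'npad': 52, 'saddlefront': 564.74, 'fixfront': 639.0} prot 6.98
```

send_rows --pt "0.0015 -0.0067 0.0004 0 0 0 0" --pt "0.0029 -0.0133 0.0002 0 0 0 0" --pt "0.0029 -0.0133 0.0002 0 0 0 0"

```text
clock: 13.95
position: [0.5267, -0.1523, 0.1951]
tcp_rot: [2.108, 0.235, -2.109]
ft_force: [-5.0, 12.7, 0.4]
gripper_width: 0.013
```

```bash
python3 e.py
```

```text
t 13.95 delta 1.196 r 0.0334 Ft 13.45 Fr 0.66 Fu -2.14
base {'jawfront': 554.74, 'jawback': 537.69, 'padfront': 563.18, 'npad': 88, 'saddlefront': 525.79, 'fixfront': 638.96} prot 8.43
now {'jawfront': 599.84, 'jawback': 582.12, 'padfront': 606.48, 'npad': 45, 'saddlefront': 565.2, 'fixfront': 639.23} prot 6.64
now {'jawfront': 599.83, 'jawback': 582.44, 'padfront': 606.49, 'npad': 47, 'saddlefront': 564.41, 'fixfront': 639.3} prot 6.66
now {'jawfront': 599.83, 'jawback': 582.27, 'padfront': 606.66, 'npad': 48, 'saddlefront': 564.53, 'fixfront': 639.07} prot 6.83
now {'jawfront': 599.87, 'jawback': 581.91, 'padfront': 606.32, 'npad': 46, 'saddlefront': 564.62, 'fixfront': 639.2} prot 6.45
```

send_rows --pt "0 0 0 0 0 0 0.5" --pt "0 0 0 0 0 0 0.5" --pt "0 0 0 0 0 0 0.5" --pt "0 0 0.06 0 0 0 0.5" --pt "0 0 0.12 0 0 0 0.5"

```text
clock: 14.57
position: [0.5266, -0.1558, 0.2548]
tcp_rot: [2.107, 0.227, -2.11]
ft_force: [0.9, -0.8, 0.2]
gripper_width: 0.0426
```

send_rows --pt "0.03 0.07 0.05 0 0 0 0.3" --pt "0.06 0.13 0.05 0 0 0 0" --pt "0.1 0.2 0.05 0 0 0 0" --pt "0.1 0.22 0.05 0 0 0 0" --pt "0.1 0.22 0.05 0 0 0 0"

```text
clock: 14.98
position: [0.5783, -0.0412, 0.2802]
tcp_rot: [2.108, 0.235, -2.103]
ft_force: [0.6, -0.3, -0.4]
gripper_width: 0.0003
```

send_rows --pt "0 0 0 0 0 0 0" --pt "0 0 0 0 0 0 0" --pt "0 0 0 0 0 0 0"

```text
clock: 15.23
position: [0.5765, -0.0472, 0.2798]
tcp_rot: [2.109, 0.224, -2.109]
ft_force: [0.7, -0.7, 0.6]
gripper_width: 0.0001
```

```bash
cat > g.py <<'E'
from h import *
import sys
yaw=np.deg2rad(12.4); ex=np.array([np.cos(yaw),np.sin(yaw)]); ey=np.array([-ex[1],ex[0]])
def prof(P,lo):
    x=P[...,:2]@ex; y=P[...,:2]@ey; z=P[...,2]
    out=[]
    for c in np.arange(-.0325,.033,.005):   # strips across v
        w=(abs(y+.261-c)<.0025)&(x>lo)&(x<lo+.055)
        jt=w&(z>.1195)&(z<.126); 
        if jt.sum()<20: continue
        je=np.percentile(x[jt],99.)
        pt=w&(z>.0895)&(z<.096)&(x>je-.003)&(x<je+.0095)
        if pt.sum()<10: continue
        out.append((c*1e3,je*1e3,np.percentile(x[pt],98)*1e3,pt.sum(),np.percentile(z[pt],50)*1e3))
    return np.array(out)
def rep(n,P,lo):
    o=prof(P,lo); print(n,"prot per strip",np.round(o[:,2]-o[:,1],1).tolist(),"med",np.median(o[:,2]-o[:,1]).round(2),"jaw",np.median(o[:,1]).round(2),"pad",np.median(o[:,2]).round(2),"padz",np.median(o[:,4]))
if __name__=="__main__":
    rep("w1",np.load("w.npz")["P"],.53)
    s=bot.get_state(); print(s["position"].round(4),s["ft_force"].round(1),s["clock"])
    for i in range(3):
        f=bot.grab_frame("wrist"); P=cloud(f); rep("now",P,.575)
    save(f,sys.argv[1]); np.savez(sys.argv[1]+".npz",P=P,im=f["image"])
E
python3 g.py w6.png; python3 e.py|tail -2
```

```text
w1 prot per strip [7.8, 8.2, 8.1, 8.3, 8.1, 8.1, 8.2, 8.1, 8.2, 8.0, 8.2, 8.0, 8.1, 8.2] med 8.14 jaw 557.08 pad 565.23 padz 93.02477031090321
[ 0.5765 -0.0472  0.2798] [ 0.7 -0.7  0.6] 15.2333
now prot per strip [4.8, 4.7, 4.7, 4.7, 4.8, 4.7, 4.7, 4.8, 9.2, 9.2, 9.0, 4.6, 4.8, 4.7] med 4.75 jaw 602.44 pad 607.18 padz 93.01940531921775
now prot per strip [4.8, 4.8, 4.7, 4.8, 4.8, 4.7, 4.6, 4.7, 9.2, 9.2, 9.3, 4.8, 4.8, 4.7] med 4.77 jaw 602.46 pad 607.21 padz 93.06729012477811
now prot per strip [4.8, 4.8, 4.7, 4.7, 4.7, 4.7, 4.8, 4.8, 9.2, 9.2, 9.2, 4.8, 4.8, 4.7] med 4.77 jaw 602.54 pad 607.33 padz 93.04515771903453
now {'jawfront': nan, 'jawback': nan, 'padfront': nan, 'npad': 0, 'saddlefront': nan, 'fixfront': 644.54} prot nan
now {'jawfront': nan, 'jawback': nan, 'padfront': nan, 'npad': 0, 'saddlefront': nan, 'fixfront': 644.41} prot nan
  return _methods._mean(a, axis=axis, dtype=dtype,
  ret = ret.dtype.type(ret / rcount)
```

View pics/w6.png

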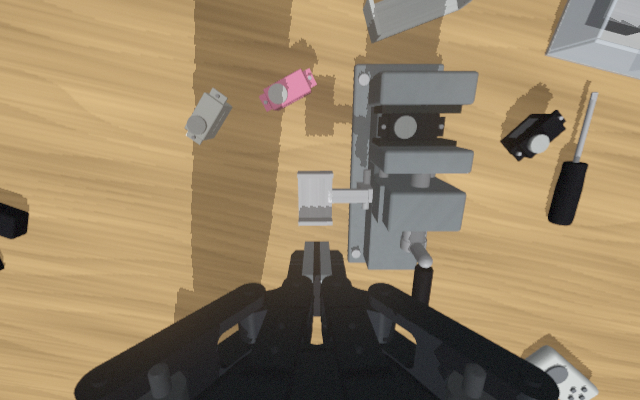

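The wrist view shows the servo (410,127) square between both pads, the crank past its top (420,285), and the tray (315,197). The pad sticks out 4.76 mm from the jaw, against 8.14 mm when free. That is 3.4 mm of yield, or about 40 N, and it is equal across the width. I'll run a last check of the lever and the servo's seating, then hand in.

```bash
python3 - <<'E'
from g import *
P=np.load("w6.png.npz")["P"]; x=P[...,:2]@ex; y=P[...,:2]@ey+.261; z=P[...,2]
t=(z>.06)&(z<.088)&(y>.075)&(y<.106)&(x>.525)&(x<.56); tz=np.median(z[t]); print("tray floor z",tz,t.sum())
sv=(abs(y)<.03)&(x>.609)&(x<.629)&(z>.06)&(z<.095)
print("servo u,v,z pct",np.percentile(x[sv],[2,98]).round(4),np.percentile(y[sv],[2,98]).round(4),np.percentile(z[sv],[5,50,95]).round(4))
body=sv&(z>.083)&(z<.0885)&(abs(y)<.02); print("top by side",[np.median(z[body&(y*s>.003)]).round(4) for s in(1,-1)])
f=bot.grab_frame("wrist"); rep("last",cloud(f),.575); s=bot.get_state(); print(s["ft_force"].round(1),s["clock"])
if tz>.081: bot.close_job(); print("handed in")
E
```

```text
tray floor z 0.08313302866399797 896
servo u,v,z pct [0.6094 0.6289] [-0.0274  0.0288] [0.0783 0.0862 0.0936]
top by side [np.float64(0.0859), np.float64(0.086)]
last prot per strip [4.6, 4.8, 4.8, 4.6, 4.9, 4.6, 4.8, 4.7, 9.1, 9.1, 9.1, 4.7, 4.6, 4.6] med 4.74 jaw 602.32 pad 607.07 padz 93.17325990532284
[ 0.3  0.2 -0.6] 15.6333
the job is handed in; nothing more can be done
handed in
```

The servo is clamped and the job is handed in at 15.6 s. I pressed the lever down and slid the saddle forward with it held until the servo was snug. The push peaked at about 9 N. I then let the lever up, turned the crank clockwise about 1.2 rad, let go and moved clear.

Last checks:
- **Squeeze:** the pad had yielded 3.4 mm, the same across its width apart from three strips described below. That is about 40 N. The crank's resistance of 13.5 N also points to about 39 N.
- **Seating:** the servo's top is level at 86 mm on both sides, so it stands flat on the bed.
- **Lever:** it is up, with the tray floor at 83 mm as at the start.
- **Robot:** the wrist reads no force and touches nothing. The arm did not go near the other things on the table, but I did not measure them again.

**What disagreed:**
- **Top camera:** its rougher estimate during cranking gave only 21–33 N. I trusted the close wrist view instead.
- **Outlying strips:** three of the 14 strips in that view read about 9 mm. I put this down to the servo's disc falling in the measuring window.
- **Saddle slip:** the saddle slipped back about 2 mm under the first load while I held the crank grip. I moved the grip back with it to relieve this before the final tightening.

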